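# Feed a nameplate blank to the marking jig and bring the magnifier over it

## Task

Slide the bottom nameplate blank out of the magazine through its slot, letting the others drop down squarely one place, and lay it flat on the jig, tucked into the corner of the two fences and pointing the same way as the jig. Then swing the magnifier in until its lens is centred over the blank and leave it there. Don't drop the blank, and leave the bottle, the screwdriver and the grey tray alone.

Things in the scene. Friction and masses are not known exactly. Their poses are not given: they have to be found in the camera images.
- magazine: Fixed magazine of four aluminium corner angles on a block, walls 4 mm. Origin: on the table under the stack's centre; z up; -x is the outlet side, roughly towards the robot. Floor 45 mm above the table, block 58 mm wide, x -50 to +60 mm; in front the floor goes on level as a tongue 30 mm wide to x -165 mm. Foot plate 8 mm thick, 110 mm wide. Inside 114 (x) by 54 mm (y).
- slot (a point): Middle of the outlet slot, on the floor of the magazine at its front (magazine x = -61 mm). The front strips end 14 mm above the floor, so only one blank passes. They rise to 155 mm above the table, with a loading flare leaning 12 mm out, up to 173 mm: a tool taking the bottom blank must lean back from the magazine, 25 to 45 deg from vertical.
- bottom_blank: Bottom aluminium blank: plain plate 110 x 50 x 10 mm (x, y, z), about 0.14 kg. Origin: centre of its underside; x lengthwise, parallel to the magazine's x. Its front (-x) end sticks out of the slot over the tongue, 40 mm further than the others: pinch it across its 50 mm width. Slid 80 mm along -x it is free and lies on the tongue; held far from its middle it sags when lifted.
- second_blank: The same kind of blank, resting on the bottom one at the start. Origin: centre of its underside. It drops to the magazine's floor when the bottom one leaves.
- third_blank: The same kind of blank, third from the bottom. Origin: centre of its underside.
- top_blank: The same kind of blank, top of the stack. Origin: centre of its underside.
- jig: Fixed marking jig. Origin: on the table, on the axis of the magnifier's post (20 mm diameter, 118 mm tall, collar 36 mm); z up; -x points roughly towards the robot. Deck top 45 mm above the table: 80 mm wide from x -30 to -100 mm, then a tongue 30 mm wide on to x -150 mm. Foot plate 12 mm thick, 120 mm wide, x -175 to +25 mm.
- fence_corner (a point): Corner where the two steel fences' faces would meet, on the deck (jig x -58, y +27 mm). Fences stand 12 mm above the deck: end fence face at jig x -58 mm (y -30 to +30), side fence face at y +27 mm (x -62 to -100). A blank against both has its length along jig x and its origin at jig x -113, y +2, z 45 mm; its near end flanks the narrow tongue, with room for fingers beside it.
- magnifier (a joint): Angle (rad) of the magnifier arm about the upright post at the jig's origin. At 0 the arm points along the jig's -x, over the blank's seat; positive swings it towards the jig's -y. Range -0.4 to 1.4. Stiff pivot (about 0.12 N m): stays where it is left. The arm, 8 mm thick, lies 121 to 129 mm above the table.
- lens (a point): Centre of the magnifier's round lens (72 mm across, black rim), on the arm 115 mm from the post's axis, 125 mm above the table.
- grip_pin (a point): Top centre of the upright steel grip pin at the arm's end, 160 mm from the post's axis: 16 mm diameter, standing 40 mm above the arm, top 169 mm above the table. Pinch or push it to swing the arm.
- solvent_bottle: Bystander: white plastic bottle with black cap, 64 mm diameter, 170 mm tall. Origin: centre of its underside.
- screwdriver: Bystander: screwdriver lying on the table, about 200 mm long. Origin: underside, near its middle.
- parts_tray: Bystander: empty grey open tray, 160 x 110 x 45 mm. Origin: centre of its underside.
There are look-alikes about, which are no part of the job. What is shaped like the bottom_blank but green is not meant.

How it is judged:
On the way, in this order (a step that is already met when the one before it is completed fails the run):
1. the bottom blank is out of the magazine and the second one has dropped to the floor (x of bottom_blank in the frame of magazine below -0.112 m and z of second_blank in the frame of magazine below 0.048 m), for 0.1 s.
2. the blank lies flat in the corner of the fences, let go (x of bottom_blank in the frame of jig between -0.119 and -0.111 m and y of bottom_blank in the frame of jig between -0.004 and 0.004 m and z of bottom_blank in the frame of jig between 0.042 and 0.048 m and angle between the x axis of bottom_blank and the x axis of jig, either way round below 0.087 rad and angle between bottom_blank's own z axis and vertical below 0.06 rad and linear speed of bottom_blank below 0.01 m/s and contact force between the fingers and bottom_blank below 0.2 N), for 0.3 s.
3. the lens is centred over the blank (horizontal distance between lens and bottom_blank below 0.012 m and velocity of joint magnifier between -0.05 and 0.05 rad/s), for 0.2 s.
At the end, for the whole second after the job is handed in: Blank at rest flat on the jig deck, at most 6 mm from either fence and within 5 deg of the jig's direction; lens still, its centre within 12 mm of the blank's centre seen from above; the other three blanks flat in the magazine, one place lower (4 mm in height, 8 mm lengthwise) (all of step 3 and x of bottom_blank in the frame of jig between -0.119 and -0.111 m and y of bottom_blank in the frame of jig between -0.004 and 0.004 m and z of bottom_blank in the frame of jig between 0.042 and 0.048 m and angle between the x axis of bottom_blank and the x axis of jig, either way round below 0.087 rad and angle between each of bottom_blank, second_blank, third_blank, top_blank's own z axis and vertical below 0.06 rad and linear speed of bottom_blank below 0.01 m/s and z of second_blank in the frame of magazine between 0.041 and 0.049 m and x of second_blank in the frame of magazine between -0.008 and 0.008 m and z of third_blank in the frame of magazine between 0.051 and 0.059 m and x of third_blank in the frame of magazine between -0.008 and 0.008 m and z of top_blank in the frame of magazine between 0.061 and 0.069 m and x of top_blank in the frame of magazine between -0.008 and 0.008 m); the robot touches nothing.
It fails at once if the blank is dropped off (it falls below the level of the deck and floor by 20 mm) (height (world z) of bottom_blank below 0.025 m).
It fails at once if another blank is pulled out of the magazine (x of any of second_blank, third_blank, top_blank in the frame of magazine below -0.02 m).
It fails at once if a bystander is moved by more than 20 mm (distance of any of solvent_bottle, screwdriver, parts_tray from where it was at the start of the episode above 0.02 m).
It also fails if it takes over 69 s, if anything falls off the work surface, if the arm or the gripper's body presses on something with over 40 N, if the wrist force passes 120 N, or if a joint passes its speed limit or range.

## Robot

A 6-joint arm with a two-finger parallel gripper is mounted at the origin on the work surface. World frame = base frame: x ahead of the robot, y to its left, z up, the work surface at z = 0. Lengths are in m, angles in rad, forces in N, time in s.
With the tool pointing down it reaches from about 0.35 to 0.85 m from the base axis. Payload 8.1 kg.
Tool frame: the origin (TCP) lies on the front face of the gripper's body, between the roots of the fingers; the fingertips stand 84 mm ahead of it and the grasp point (between the pads) lies 65 mm ahead of it; z points along the fingers, y is the line along which they close (so a half turn about z gives the same grasp; the last joint's range is limited). The gripper opens to 93 mm and grips with 3 to 60 N. Pads are 15 mm wide; open, the fingers measure 128 mm over their backs; the gripper's body (75 mm by 188 mm) begins 65 mm behind the grasp point.
Start: joints at [1.172, 0.13, 1.488, -0, 1.523, -0.085], TCP at [0.185, 0.571, 0.303] pointing down, gripper open.
Joint ranges: [-2.96, 2.96], [-0.89, 2.26], [0.02, 2.5], [-1.34, 4.48], [0, 2.73], [-2.66, 2.66]. Speed limits (rad/s): [2.39, 2.39, 2.79, 3.14, 3.14, 3.14].

## Interface

Orientations are given as a rotation vector (axis times angle).
In Python, from workcell import status, read_camera, close_job gives the robot as it stands. The module is installed in compiled form; this text tells all that it offers.
- The arm moves only by the shell command python3 -m pendant 'ROWS' [OPENING]. ROWS is JSON, a list of rows, each a list of 6 numbers: the shift along the tool's x, y, z as a fraction of full scale, then the turn, a rotation vector about the tool's x, y, z as a fraction of full scale. In form: [[dx, dy, dz, ax, ay, az], ...]. A call has 1 to 10 rows; each row is the pose to reach, as a shift and turn from the pose commanded when the call began, along the tool's axes at that moment; what a row does not reach only later rows make up. Full scale, the value 1, is 0.4 m for a shift and 120 degrees for a turn. A row lasts 1/12 s, in which the tool goes at most 41.7 mm and 7.16 degrees, less where a joint would pass 70% of its speed; a pose out of reach is approached as far as the arm can. A call with a number of a shift or a turn outside -1 to 1 is refused whole. A call with a gripper value outside its range is refused whole. OPENING is the closure in counts, from 0 (fully open) to 255 (shut), set as the call begins (- or left out, the last holds). The fingers move at their own pace and stop on an object; the grip force is fixed at half the most. Time passes only in rows, so rows that repeat a pose let the fingers close. It gives the time, the measured TCP pose, the force, the opening and the grip force at its end, in the units of the state.
- status.observe(): the state, without advancing time (a new reading comes with each control period).
- read_camera(name): name is "side" or "top"; returns a dict with "pixels" (420x560x3 uint8, red, green, blue), "fx", "fy", "cx", "cy" (pixels), "k1" (the pictures are not rectified: a ray, as slopes to the right and down, at radius r is drawn at 1 + k1 r^2 times it, then the intrinsics apply), "world_from_camera" (4x4, takes a point from camera to world coordinates). Camera axes: x right, y up, looking along -z (the intrinsics and any distortion apply to the point x, -y, -z); pixel columns grow to the right and rows downward; lengths in m; the calibration is good to about 2 mm. A picture is of the moment at which its call begins. There is no depth.
- close_job(): hands the job in; it is judged then, once.
The state is a dict: "time_s": time; "joint_positions": joint angles; "dq": joint speeds; "joint_efforts": joint torques, N m; "eef_pos": TCP position; "tool_rot": TCP orientation; "wrist_force": force on the tool from outside, world axes, zero at the start; "ft_torque": the same for the moment, N m; "gripper_width": finger opening in m; "gripper_force": force on a finger pad.
Only numpy, scipy, OpenCV 4.12 (cv2) and the standard library are available. Lean on these libraries where they do the work, as an engineer would, in place of code of your own. Each camera call takes 0.05 s, during which the arm holds its last target. There are 200 camera calls.

## Working session

There is one attempt and no reset: what is moved stays moved. The work goes in short steps, Python scripts to look and compute and a shell command to move; the robot and the scene stay as the last step left them, time stands still between calls to the robot, and variables do not carry over. Pictures are saved under pics/ and viewed, at most 10 in all, crops included, and the job is handed in when it is done.

```bash
mkdir -p pics; python3 - <<'E'
from workcell import status, read_camera
import cv2
for n in("top","side"):
    c=read_camera(n); cv2.imwrite(f"pics/{n}0.png",cv2.resize(c["pixels"][:,:,::-1],(784,588),interpolation=cv2.INTER_CUBIC))
    print({k:v for k,v in c.items() if k!="pixels"})
print(status.observe())
E
```

```text
{'fx': 530.546221350257, 'fy': 530.546221350257, 'cx': 279.204568914029, 'cy': 206.89721785711134, 'k1': -0.11695882806702106, 'world_from_camera': array([[ 0.01787696,  0.99581021, -0.0896797 ,  0.42574167],
       [-0.99982996,  0.0182105 ,  0.00290241,  0.01369209],
       [ 0.00452336,  0.08961257,  0.99596643,  1.60962845],
       [ 0.        ,  0.        ,  0.        ,  1.        ]])}
{'fx': 473.64220161492744, 'fy': 473.64220161492744, 'cx': 281.4998232845857, 'cy': 210.5063927957653, 'k1': -0.020111582039866575, 'world_from_camera': array([[-0.98863414,  0.07298444, -0.13143751,  0.39962309],
       [-0.14926737, -0.58082824,  0.8002236 ,  1.08174425],
       [-0.01793875,  0.81074769,  0.58512082,  0.93008297],
       [ 0.        ,  0.        ,  0.        ,  1.        ]])}
{'time_s': 0.1, 'joint_positions': array([ 1.17164000e+00,  1.31113327e-01,  1.48917176e+00, -5.17463172e-05,
        1.52298161e+00, -8.53939628e-02]), 'dq': array([-0.0008157 , -0.00192617, -0.00301388, -0.00165899, -0.0001983 ,
        0.00062179]), 'joint_efforts': array([ 1.24319897e-03, -5.61342573e+01, -4.93093121e+01,  7.70628196e-02,
        2.92175211e-02, -7.92638275e-05]), 'eef_pos': array([0.18502841, 0.57036684, 0.30177493]), 'tool_rot': array([-4.90778604e-01, -3.10266435e+00,  2.57197457e-03]), 'wrist_force': array([-0.23291397,  0.60101023, -0.0162191 ]), 'ft_torque': array([ 0.02003392, -0.00245341,  0.00372995]), 'gripper_force': 0.0, 'gripper_width': 0.09291198857538457}
```

View pics/top0.png

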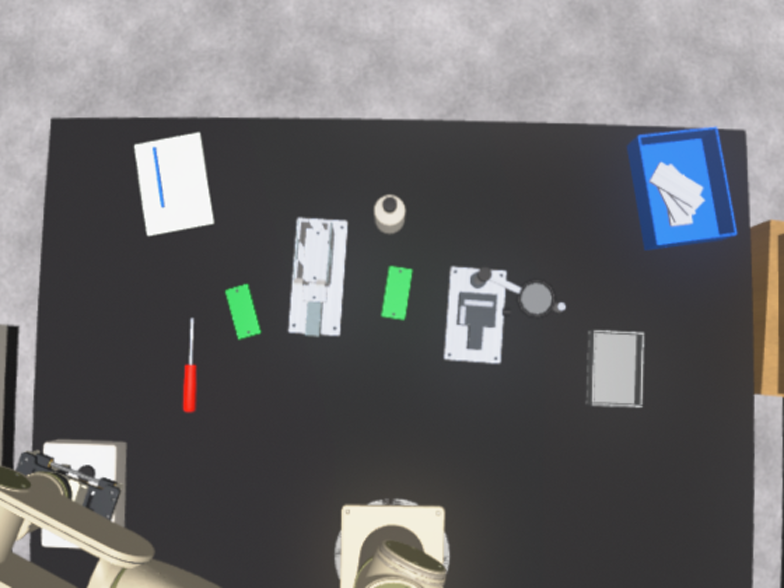

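View pics/side0.png

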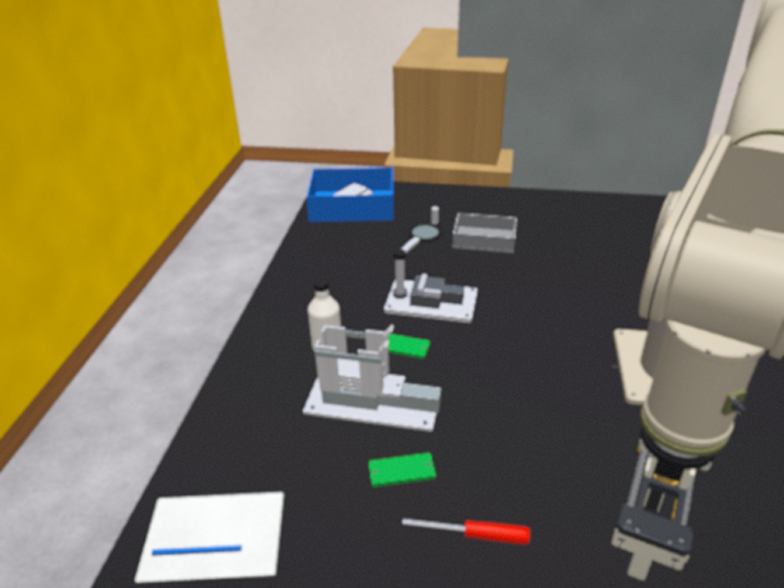

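The top view shows the magazine at about (315,275) and the jig at about (475,315), with the lens swung out to (536,298). The green decoys, bottle (390,213), screwdriver (190,370) and tray (617,368) are clear of both. I'll enlarge this area.

```bash
python3 - <<'E'
from workcell import read_camera
import cv2
c=read_camera("top")["pixels"][:,:,::-1]
cv2.imwrite("pics/tA.png",cv2.resize(c[148:248,200:256],None,fx=6,fy=6,interpolation=cv2.INTER_CUBIC))
cv2.imwrite("pics/tB.png",cv2.resize(c[180:265,310:412],None,fx=7,fy=7,interpolation=cv2.INTER_CUBIC))
E
```

```text
(no output)
```

View pics/tA.png

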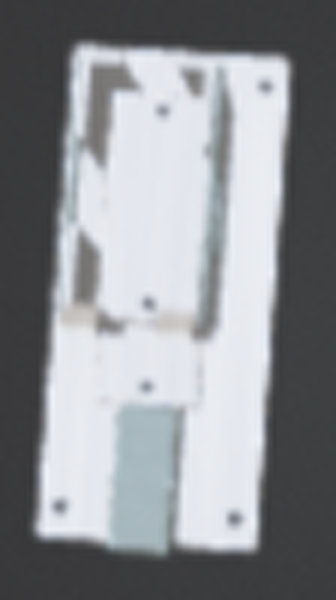

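View pics/tB.png

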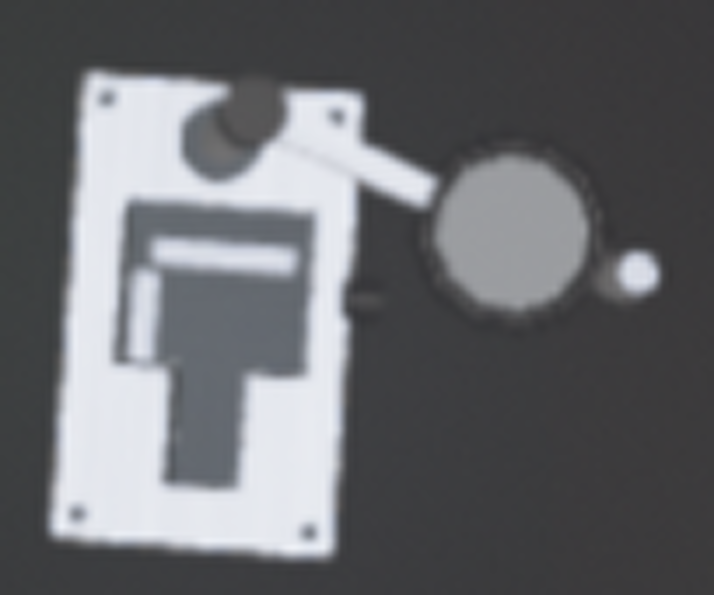

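```bash
cat > h.py <<'E'
import numpy as np, cv2
from scipy.optimize import least_squares
from scipy.spatial.transform import Rotation as R
from workcell import read_camera, status
def ray(cam,u,v):
    K=np.array([[cam["fx"],0,cam["cx"]],[0,cam["fy"],cam["cy"]],[0,0,1]])
    s=cv2.undistortPoints(np.array([[[u,v]]],float),K,np.array([cam["k1"],0,0,0]))[0,0]
    T=cam["world_from_camera"]; return T[:3,3], T[:3,:3]@np.array([s[0],-s[1],-1])
def at(cam,u,v,z):
    o,d=ray(cam,u,v); return (o+d*(z-o[2])/d[2])[:2]
def proj(cam,p):
    T=cam["world_from_camera"]; q=T[:3,:3].T@(np.array(p)-T[:3,3]); s=np.array([q[0],-q[1]])/-q[2]
    s=s*(1+cam["k1"]*(s@s)); return np.array([cam["cx"]+cam["fx"]*s[0],cam["cy"]+cam["fy"]*s[1]])
def rz(a): return np.array([[np.cos(a),-np.sin(a)],[np.sin(a),np.cos(a)]])
def crop(p,off,s): return [(p[0]+.5)/s-.5+off[0],(p[1]+.5)/s-.5+off[1]]
def fit(model,pts):
    # model: local xy (nan = unknown) ; returns x,y,yaw
    m=np.array(model);w=np.array(pts)
    def f(a):
        l=(w-a[:2])@rz(a[2]); return np.nan_to_num(l-m).ravel()
    r=least_squares(f,[*w.mean(0),0]); return r.x,f(r.x).reshape(-1,2)*1e3
E
python3 - <<'E'
from h import *
np.set_printoptions(precision=4,suppress=True)
c=read_camera("top"); n=np.nan
A=lambda p,z:at(c,*crop(p,(200,148),6),z); B=lambda p,z:at(c,*crop(p,(310,180),7),z)
m=[(n,.055),(n,-.055),(n,-.055),(n,.055),(-.165,.015),(-.165,-.015),(-.095,.025),(-.095,-.025)]
p=[A((75,45),.008),A((290,57),.008),A((256,552),.008),A((37,540),.008),A((107,549),.045),A((168,555),.045),A((98,402),.055),A((198,405),.055)]
a,r=fit(m,p);print("mag",a,"\n",r)
m=[(.025,.06),(.025,-.06),(-.175,-.06),(-.175,.06),(-.03,.04),(-.03,-.04),(-.1,-.04),(-.1,.04),(-.15,.015),(-.15,-.015)]
p=[B(q,.012) for q in((85,72),(362,93),(333,556),(52,538))]+[B(q,.045) for q in((128,200),(315,213),(303,377),(115,362),(164,483),(236,488))]
j,r=fit(m,p);print("jig",j,"\n",r)
for q,z in(((512,232),.127),((638,272),.169),((258,105),.13)):
    l=(B(q,z)-j[:2])@rz(j[2]);print(B(q,z),l,np.hypot(*l),np.arctan2(-l[1],-l[0]))
g=lambda q,z:at(c,*[(k+.5)/1.4-.5 for k in q],z)
print("bottle",g((390,203),.17),"tray",g((588,405),.045),"screw",g((190,410),.02),g((192,320),0.01))
E
```

```text
mag [ 0.6329  0.1666 -0.0455] 
 [[ 0.      0.1824]
 [ 0.     -0.0002]
 [ 0.     -0.2947]
 [ 0.      0.3223]
 [-0.8291  0.5142]
 [-1.8139  0.3242]
 [ 0.4831 -0.9655]
 [ 2.1599 -0.0827]]
jig [ 0.5945 -0.177  -0.0599] 
 [[ 0.9021 -0.4358]
 [ 1.2903 -1.3774]
 [ 0.3795 -1.9268]
 [-1.0417 -0.6175]
 [-1.366   0.0281]
 [-0.6768  0.3515]
 [-0.4558  0.8472]
 [-0.2423  0.702 ]
 [ 0.5019  1.457 ]
 [ 0.7089  0.9718]]
[ 0.5481 -0.2826] [-0.0399 -0.1082] 0.11533739191962651 1.2172031379454373
[ 0.5298 -0.3241] [-0.0557 -0.1507] 0.1606824063165765 1.216682690357639
[ 0.5972 -0.1791] [ 0.0029 -0.0019] 0.0034764550631346557 2.553352364637093
bottle [0.7271 0.0147] tray [ 0.3301 -0.411 ] screw [0.3028 0.4348] [0.4962 0.44  ]
```

```bash
cat >> h.py <<'E'
F={"mag":(.6329,.1666,-.0455),"jig":(.5945,-.177,-.0599)}
def pose(frame,x,y,z,tilt,dyaw=0):
    f=F[frame]; a=f[2]+dyaw; t=np.radians(tilt)
    Z=np.array([np.sin(t)*np.cos(a),np.sin(t)*np.sin(a),-np.cos(t)]); Y=np.array([-np.sin(a),np.cos(a),0]); 
    M=np.column_stack([np.cross(Y,Z),Y,Z]); p=np.r_[rz(f[2])@[x,y]+f[:2],z]
    return p-.065*Z,M
def go(*a,**k):
    "row numbers from the measured pose to the wanted one"
    P,M=pose(*a,**k); s=status.observe(); T=R.from_rotvec(s["tool_rot"]).as_matrix()
    d=T.T@(P-s["eef_pos"])/.4; r=R.from_matrix(T.T@M).as_rotvec()*180/np.pi/120
    print(a,np.round(np.r_[d,r],4), "mm",np.round(np.linalg.norm(d)*400,1))
def where(frame):
    s=status.observe(); f=F[frame]; T=R.from_rotvec(s["tool_rot"]).as_matrix()
    g=s["eef_pos"]+.065*T[:,2]; l=(g[:2]-f[:2])@rz(f[2])
    print(frame,"grasp pt",np.round(np.r_[l,g[2]]*1e3,1),"t",s["time_s"],"w",s["gripper_width"],"gf",s["gripper_force"],"F",np.round(s["wrist_force"],1))
E
python3 -c "
from h import *
go('mag',-.18,0,.18,35)"
```

```text
('mag', -0.18, 0, 0.18, 35) [-0.8528 -0.7586  0.1729 -0.0397 -0.29   -0.1239] mm 461.7
```

```bash
python3 -m pendant '[[-0.853,-0.759,0.173,-0.04,-0.29,-0.124],[-0.853,-0.759,0.173,-0.04,-0.29,-0.124],[-0.853,-0.759,0.173,-0.04,-0.29,-0.124],[-0.853,-0.759,0.173,-0.04,-0.29,-0.124],[-0.853,-0.759,0.173,-0.04,-0.29,-0.124],[-0.853,-0.759,0.173,-0.04,-0.29,-0.124],[-0.853,-0.759,0.173,-0.04,-0.29,-0.124],[-0.853,-0.759,0.173,-0.04,-0.29,-0.124],[-0.853,-0.759,0.173,-0.04,-0.29,-0.124],[-0.853,-0.759,0.173,-0.04,-0.29,-0.124]]'
python3 -c "
from h import *
where('mag');go('mag',-.18,0,.18,35);go('mag',-.085,0,.11,35)"
```

```text
time_s: 1.03
eef_pos: [0.3936, 0.2139, 0.2401]
tool_rot: [0.056, 2.528, -0.015]
wrist_force: [0.6, 0.4, -0.1]
gripper_width: 0.0932
gripper_force: 0.0
mag grasp pt [-203.8   36.5  186.9] t 1.0333 w 0.093235178406479 gf 0.0 F [ 0.6  0.4 -0.1]
('mag', -0.18, 0, 0.18, 35) [-0.039  -0.091   0.0481  0.0012  0.0009  0.0001] mm 44.0
('mag', -0.085, 0, 0.11, 35) [-1.327e-01 -9.170e-02  3.279e-01  1.200e-03  9.000e-04  1.000e-04] mm 146.2
```

```bash
python3 -m pendant '[[-0.05,-0.09,0.1,0,0,0],[-0.08,-0.09,0.2,0,0,0],[-0.133,-0.092,0.32,0,0,0],[-0.133,-0.092,0.32,0,0,0],[-0.133,-0.092,0.32,0,0,0],[-0.133,-0.092,0.32,0,0,0]]'
python3 - <<'E'
from h import *
where('mag');go('mag',-.083,0,.05,35)
s=status.observe();P=s["eef_pos"];T=R.from_rotvec(s["tool_rot"]).as_matrix()
c=read_camera("top")
f=F["mag"]
for y in(.055,-.055): print("tip",proj(c,P+T@[0,y,.084]))
for l in((-.095,.025),(-.095,-.025)): print("end",proj(c,np.r_[rz(f[2])@l+f[:2],.055]))
img=c["pixels"][170:245,190:260,::-1]; 
d=read_camera("side"); a=d["pixels"][205:325,215:345,::-1]
a=cv2.resize(a,None,fx=4,fy=4,interpolation=3); img=cv2.resize(img,None,fx=4,fy=4,interpolation=3)
o=np.zeros((480,800,3),np.uint8); o[:img.shape[0],:280]=img;o[:,280:280+520]=a
cv2.imwrite("pics/g1.png",o)
E
```

```text
time_s: 1.53
eef_pos: [0.5081, 0.1721, 0.1637]
tool_rot: [0.06, 2.534, -0.019]
wrist_force: [0.3, -0.1, 0.9]
gripper_width: 0.093
gripper_force: 0.0
mag grasp pt [-87.8  -0.2 110.3] t 1.5333 w 0.09304551750189106 gf 0.0 F [ 0.3 -0.1  0.9]
('mag', -0.083, 0, 0.05, 35) [ 0.0767  0.0004  0.1306 -0.0005 -0.0019 -0.0006] mm 60.6
tip [204.14672402 206.76790568]
tip [242.29575236 209.26794715]
end [215.57426055 214.7423746 ]
end [232.49943879 215.82870212]
```

View pics/g1.png

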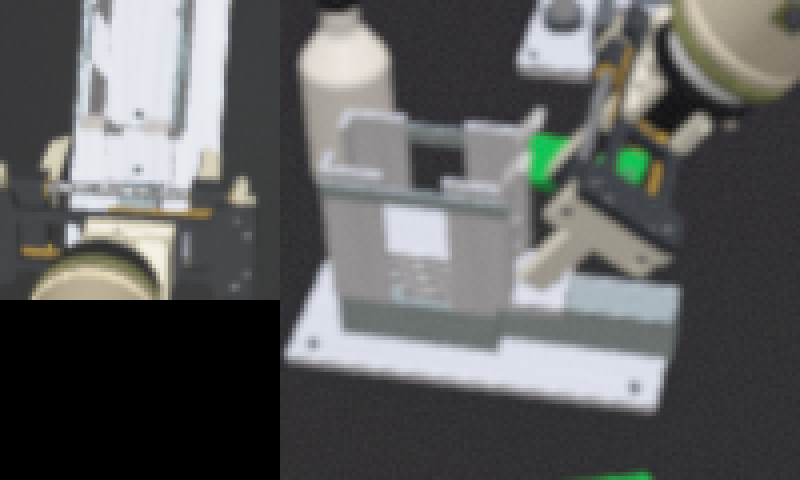

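The fingers straddle the protruding blank end, with tips near (55,160) and (212,175) in the left crop, and they sit clear of the flare. That agrees with the prediction, so I'll descend and close.

```bash
python3 -m pendant '[[0.026,0,0.044,0,-0.001,0],[0.051,0,0.087,0,-0.001,0],[0.0765,0,0.129,0,-0.002,0],[0.0765,0,0.129,0,-0.002,0],[0.0765,0,0.129,0,-0.002,0]]'
python3 -c "
from h import *
where('mag');go('mag',-.084,0,.05,35)"
```

```text
time_s: 2.05
eef_pos: [0.5123, 0.1737, 0.1065]
tool_rot: [0.056, 2.526, -0.016]
wrist_force: [0.1, -0.3, -0.1]
gripper_width: 0.093
gripper_force: 0.0
mag grasp pt [-83.3   1.8  53.4] t 2.05 w 0.09298650460386801 gf 0.0 F [ 0.1 -0.3 -0.1]
('mag', -0.084, 0, 0.05, 35) [ 0.0057 -0.0041  0.0059  0.0009  0.002   0.0004] mm 3.7
```

```bash
python3 -m pendant '[[0.0055,-0.004,0.006,0.001,0.002,0],[0.0055,-0.004,0.006,0.001,0.002,0],[0.0055,-0.004,0.006,0.001,0.002,0]]'
python3 -c "
from h import *
where('mag');go('mag',-.084,0,.05,35)"
```

```text
time_s: 2.3
eef_pos: [0.5135, 0.1721, 0.1047]
tool_rot: [0.059, 2.527, -0.017]
wrist_force: [0.4, 0.2, -0.3]
gripper_width: 0.0929
gripper_force: 0.0
mag grasp pt [-82.1   0.1  51.6] t 2.3 w 0.09293612878993875 gf 0.0 F [ 0.4  0.2 -0.3]
('mag', -0.084, 0, 0.05, 35) [ 0.0057 -0.0001  0.0005  0.0002  0.0014 -0.0005] mm 2.3
```

```bash
python3 -m pendant '[[0.004,0,0.001,0,0,0],[0.004,0,0.001,0,0,0],[0.004,0,0.001,0,0,0],[0.004,0,0.001,0,0,0],[0.004,0,0.001,0,0,0],[0.004,0,0.001,0,0,0],[0.004,0,0.001,0,0,0],[0.004,0,0.001,0,0,0]]' 255
python3 -c "
from h import *
where('mag');go('mag',-.164,0,.0505,35)"
```

```text
time_s: 2.97
eef_pos: [0.5116, 0.1719, 0.1016]
tool_rot: [0.058, 2.53, -0.018]
wrist_force: [0.5, 0.6, -0.7]
gripper_width: 0.0497
gripper_force: 30.0
mag grasp pt [-84.1  -0.2  48.4] t 2.9667 w 0.04971350077819148 gf 29.97396558523178 F [ 0.5  0.6 -0.7]
('mag', -0.164, 0, 0.0505, 35) [ 1.606e-01  5.000e-04 -1.190e-01 -1.000e-04  2.000e-04 -3.000e-04] mm 79.9
```

```bash
python3 -m pendant '[[0.012,0,-0.0085,0,0,0],[0.03,0,-0.0213,0,0,0],[0.05,0,-0.0355,0,0,0],[0.07,0,-0.0496,0,0,0],[0.09,0,-0.0638,0,0,0],[0.11,0,-0.078,0,0,0],[0.13,0,-0.092,0,0,0],[0.15,0,-0.1063,0,0,0],[0.167,0,-0.1184,0,0,0],[0.167,0,-0.1184,0,0,0]]'
python3 - <<'E'
from h import *
where('mag');go('mag',-.164,0,.0505,35)
c=read_camera("top");d=read_camera("side")
img=c["pixels"][160:260,190:260,::-1];a=d["pixels"][205:325,215:345,::-1]
a=cv2.resize(a,None,fx=4,fy=4,interpolation=3); img=cv2.resize(img,None,fx=4,fy=4,interpolation=3)
o=np.zeros((480,800,3),np.uint8); o[:img.shape[0],:280]=img;o[:,280:280+520]=a
cv2.imwrite("pics/g2.png",o)
E
```

```text
time_s: 3.8
eef_pos: [0.4287, 0.1755, 0.1018]
tool_rot: [0.058, 2.53, -0.019]
wrist_force: [-0.1, 0.2, -0.7]
gripper_width: 0.0497
gripper_force: 29.9
mag grasp pt [-167.1   -0.5   48.6] t 3.8 w 0.04968282208586014 gf 29.938268959522247 F [-0.1  0.2 -0.7]
('mag', -0.164, 0, 0.0505, 35) [-0.009   0.0011  0.0005 -0.0002  0.0001 -0.0002] mm 3.6
```

View pics/g2.png

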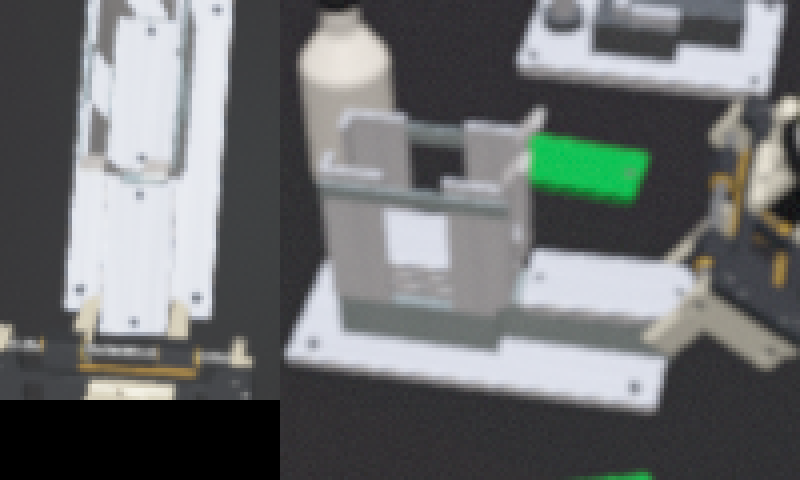

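The blank is fully out on the tongue and level, with its near end at the fingers around (135,330) in the left crop. The rest of the stack has dropped. I'll let go and re-grip nearer its middle.

```bash
python3 -m pendant '[[0,0,0,0,0,0],[0,0,0,0,0,0],[0,0,0,0,0,0],[-0.02,0,0.0125,0,0,0],[-0.04,0,0.025,0,0,0],[-0.0575,0,0.0357,0,0,0],[-0.0575,0,0.0357,0,0,0],[-0.0575,0,0.0357,0,0,0]]' 0
python3 - <<'E'
from h import *
where('mag');go('mag',-.14,0,.05,35)
c=read_camera("top")
cv2.imwrite("pics/g3.png",cv2.resize(c["pixels"][160:260,180:270,::-1],None,fx=6,fy=6,interpolation=3))
f=F["mag"]
for l in((-.178,.025),(-.178,-.025),(-.068,.025),(-.068,-.025)): print((proj(c,np.r_[rz(f[2])@l+f[:2],.055])-[180,160]+.5)*6-.5)
E
```

```text
time_s: 4.57
eef_pos: [0.4571, 0.174, 0.1035]
tool_rot: [0.06, 2.53, -0.019]
wrist_force: [-0.3, 0.6, -1.0]
gripper_width: 0.0926
gripper_force: 0.0
mag grasp pt [-138.6   -0.7   50.3] t 4.5667 w 0.0925604219057901 gf 0.0 F [-0.3  0.6 -1. ]
('mag', -0.14, 0, 0.05, 35) [ 0.0032  0.0015 -0.0013 -0.0005  0.     -0.0006] mm 1.5
[203.58716084 500.12158202]
[305.55044339 506.80567907]
[219.99776579 276.22735755]
[321.40088635 282.69123935]
```

View pics/g3.png

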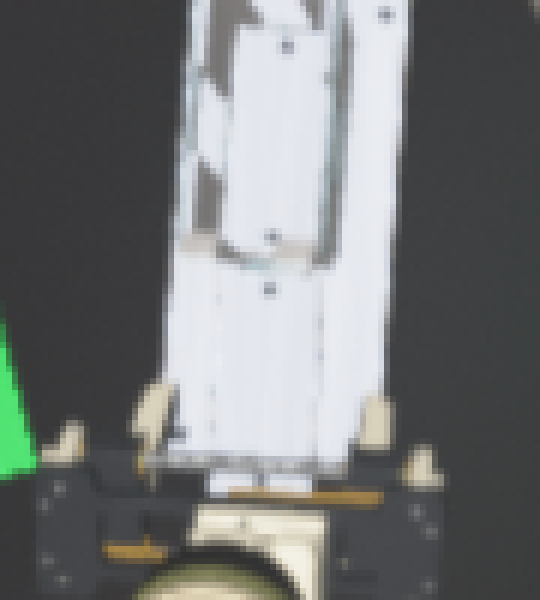

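```bash
python3 - <<'E'
from h import *
c=read_camera("top");f=F["mag"]
L=lambda p,o,z:(at(c,*crop(p,o,6),z)-f[:2])@rz(f[2])*1e3
print("top holes",L((163,110),(200,148),.085),L((147,303),(200,148),.085))
print("front hole start",L((147,386),(200,148),.055))
print("now rear",L((270,289),(180,160),.055)," new top",L((287,45),(180,160),.075),L((272,236),(180,160),.075))
E
```

```text
top holes [47.10375334 -0.46944482] [-47.26669434   0.34524983]
front hole start [-85.07834498   0.56706857]
now rear [-7.27102138e+01 -1.27680077e-02]  new top [45.39697478 -1.61637482] [-48.54347556  -1.1924192 ]
```

```bash
python3 -m pendant '[[0,0.002,0,0,0,0],[0,0.002,0,0,0,0],[0,0.002,0,0,0,0],[0,0.002,0,0,0,0],[0,0.002,0,0,0,0],[0,0.002,0,0,0,0],[0,0.002,0,0,0,0]]' 255
python3 -c "
from h import *
where('mag');go('mag',-.25,0,.15,35);go('jig',-.20,0,.16,35)"
```

```text
time_s: 5.25
eef_pos: [0.4569, 0.1751, 0.1037]
tool_rot: [0.059, 2.53, -0.018]
wrist_force: [0.6, -0.0, -0.6]
gripper_width: 0.0507
gripper_force: 0.0
mag grasp pt [-138.9    0.4   50.4] t 5.25 w 0.05074441756202204 gf 0.0 F [ 0.6 -0.  -0.6]
('mag', -0.25, 0, 0.15, 35) [ 8.440e-02 -1.300e-03 -3.632e-01 -2.000e-04  3.000e-04 -3.000e-04] mm 149.2
('jig', -0.2, 0, 0.16, 35) [ 1.360e-02 -8.552e-01 -3.442e-01  3.700e-03  3.000e-04  5.300e-03] mm 368.8
```

```bash
python3 -m pendant '[[0,0,0,0,0,0],[0,0,0,0,0,0],[0,0,0,0,0,0],[0.005,0,-0.02,0,0,0],[0.015,0,-0.07,0,0,0],[0.03,0,-0.13,0,0,0],[0.046,0,-0.2,0,0,0],[0.065,0,-0.28,0,0,0],[0.084,0,-0.363,0,0,0],[0.084,0,-0.363,0,0,0]]' 255
python3 - <<'E'
from h import *
where('mag');go('jig',-.20,0,.15,35);go('jig',-.134,0,.08,35)
c=read_camera("top");d=read_camera("side")
img=c["pixels"][180:280,190:260,::-1];a=d["pixels"][205:325,240:370,::-1]
a=cv2.resize(a,None,fx=4,fy=4,interpolation=3); img=cv2.resize(img,None,fx=4,fy=4,interpolation=3)
o=np.zeros((480,800,3),np.uint8); o[:img.shape[0],:280]=img;o[:,280:280+520]=a
cv2.imwrite("pics/g4.png",o)
E
```

```text
time_s: 6.08
eef_pos: [0.356, 0.1928, 0.2171]
tool_rot: [0.064, 2.534, -0.023]
wrist_force: [2.3, 1.1, 0.7]
gripper_width: 0.0495
gripper_force: 29.9
mag grasp pt [-240.8   13.2  163.7] t 6.0833 w 0.049466364576847326 gf 29.85063761472702 F [2.3 1.1 0.7]
('jig', -0.2, 0, 0.15, 35) [-0.0199 -0.8874  0.0582  0.0016 -0.0017  0.0041] mm 355.8
('jig', -0.134, 0, 0.08, 35) [-0.0555 -0.8885  0.2961  0.0016 -0.0017  0.0041] mm 375.3
```

View pics/g4.png

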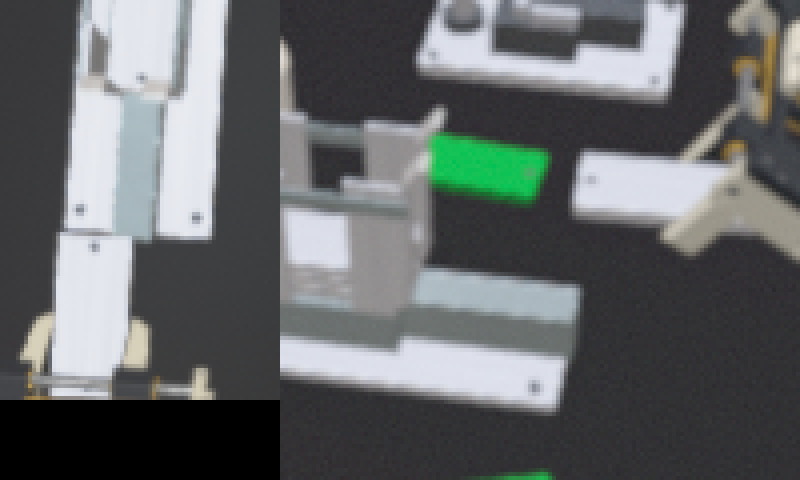

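The blank is held level between the fingers; its far end is at (95,235) in the left crop and it looks horizontal in the side view. I'll move across to the jig.

```bash
python3 -m pendant '[[0,-0.04,0.01,0,0,0],[0,-0.12,0.02,0,0,0.001],[-0.01,-0.22,0.03,0,0,0.001],[-0.01,-0.32,0.04,0,0,0.002],[-0.01,-0.42,0.04,0,0,0.002],[-0.02,-0.52,0.05,0,0,0.003],[-0.02,-0.62,0.05,0,0,0.003],[-0.02,-0.72,0.058,0,0,0.004],[-0.02,-0.82,0.058,0,0,0.004],[-0.02,-0.887,0.058,0,0,0.004]]'
python3 -m pendant '[[0,0,0,0,0,0],[0,0,0,0,0,0],[0,0,0,0,0,0],[0,0,0,0,0,0]]'
python3 -c "
from h import *
where('jig');go('jig',-.20,0,.15,35);go('jig',-.139,0,.075,35)"
```

```text
time_s: 7.02
eef_pos: [0.4167, -0.0948, 0.2228]
tool_rot: [0.076, 2.557, -0.023]
wrist_force: [0.3, -0.2, -1.3]
gripper_width: 0.0501
gripper_force: 29.9
time_s: 7.35
eef_pos: [0.4171, -0.0911, 0.2233]
tool_rot: [0.072, 2.558, -0.021]
wrist_force: [-1.0, 0.0, -1.1]
gripper_width: 0.0495
gripper_force: 29.9
jig grasp pt [-146.5   75.2  169. ] t 7.35 w 0.04953115687197684 gf 29.85018253326416 F [-1.   0.  -1.1]
('jig', -0.2, 0, 0.15, 35) [ 0.143  -0.1872 -0.0343  0.0011 -0.0136  0.0013] mm 95.2
('jig', -0.139, 0, 0.075, 35) [ 0.1188 -0.1878  0.2061  0.0011 -0.0136  0.0013] mm 121.3
```

```bash
python3 -m pendant '[[0.06,-0.03,-0.015,0,-0.007,0],[0.12,-0.08,-0.03,0,-0.0136,0.001],[0.143,-0.14,-0.034,0.001,-0.0136,0.001],[0.143,-0.187,-0.034,0.001,-0.0136,0.001],[0.143,-0.187,-0.034,0.001,-0.0136,0.001],[0.143,-0.187,-0.034,0.001,-0.0136,0.001],[0.143,-0.187,-0.034,0.001,-0.0136,0.001]]'
python3 -c "
from h import *
where('jig');go('jig',-.14,-.002,.075,35);go('jig',-.14,-.002,.055,35)"
```

```text
time_s: 7.93
eef_pos: [0.3733, -0.1736, 0.225]
tool_rot: [0.069, 2.551, -0.01]
wrist_force: [0.3, -0.4, -1.0]
gripper_width: 0.0496
gripper_force: 29.9
jig grasp pt [-184.9   -9.2  171. ] t 7.9333 w 0.049551067617125376 gf 29.85005557537079 F [ 0.3 -0.4 -1. ]
('jig', -0.14, -0.002, 0.075, 35) [ 0.0437  0.017   0.2621  0.0052 -0.0102  0.0011] mm 106.5
('jig', -0.14, -0.002, 0.055, 35) [ 0.0715  0.0166  0.3037  0.0052 -0.0102  0.0011] mm 125.0
```

```bash
python3 -m pendant '[[0.005,0.003,0.04,0.001,-0.002,0],[0.015,0.006,0.1,0.002,-0.004,0],[0.025,0.01,0.16,0.003,-0.006,0],[0.035,0.014,0.22,0.004,-0.008,0],[0.043,0.017,0.262,0.005,-0.01,0.001],[0.043,0.017,0.262,0.005,-0.01,0.001],[0.043,0.017,0.262,0.005,-0.01,0.001]]'
python3 -m pendant '[[0,0,0,0,0,0],[0,0,0,0,0,0],[0,0,0,0,0,0]]'
python3 -c "
from h import *
where('jig');go('jig',-.14,-.001,.075,35);go('jig',-.14,-.001,.056,35)
c=read_camera('top');d=read_camera('side')
o=np.zeros((480,800,3),np.uint8)
o[:420,:300]=cv2.resize(c['pixels'][180:285,310:385,::-1],None,fx=4,fy=4,interpolation=3);o[:400,300:]=cv2.resize(d['pixels'][160:240,260:360,::-1],None,fx=5,fy=5,interpolation=3)
cv2.imwrite('pics/g5.png',o)"
```

```text
time_s: 8.52
eef_pos: [0.4226, -0.1713, 0.1293]
tool_rot: [0.073, 2.537, -0.017]
wrist_force: [-0.1, 0.2, -1.1]
gripper_width: 0.0497
gripper_force: 29.8
time_s: 8.77
eef_pos: [0.4227, -0.1741, 0.1316]
tool_rot: [0.077, 2.533, -0.024]
wrist_force: [-0.6, 0.0, -1.5]
gripper_width: 0.0499
gripper_force: 29.8
jig grasp pt [-134.6   -7.4   78.2] t 8.7667 w 0.04989420519996485 gf 29.84977751970291 F [-0.6  0.  -1.5]
('jig', -0.14, -0.001, 0.075, 35) [ 0.0162  0.0159 -0.0012 -0.     -0.0014 -0.0003] mm 9.1
('jig', -0.14, -0.001, 0.056, 35) [ 0.0434  0.0159  0.0378 -0.     -0.0014 -0.0003] mm 23.9
```

View pics/g5.png

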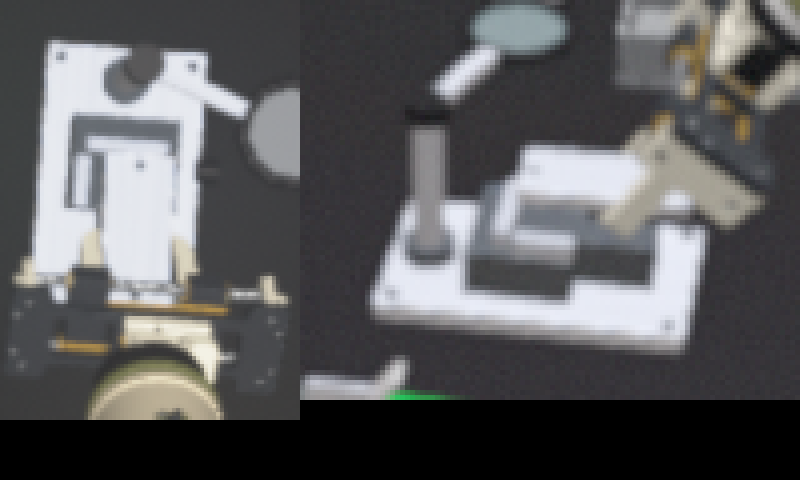

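The blank is over the deck in front of the fences, with its hole at (140,165) and its far end from (103,152) to (170,155) in the left crop. I'll use the hole to work out where the blank sits in the grip.

```bash
python3 - <<'E'
from h import *
c=read_camera("top");f=F["jig"]
L=lambda p,z:(at(c,*crop(p,(310,180),4),z)-f[:2])@rz(f[2])*1e3
for p in((140,165),(103,152),(170,155),(104,282),(168,282)): print(L(p,.084))
where('jig');go('jig',-.14,-.003,.055,35)
E
```

```text
[-68.12550424  -7.43441792]
[-60.8175712   19.92993234]
[-59.2233688  -28.65138331]
[-154.16047631   12.70596876]
[-150.67726701  -33.34859151]
jig grasp pt [-134.8   -7.6   77.8] t 8.9167 w 0.049538769722361306 gf 29.84955221414566 F [ 0.   0.  -1.5]
('jig', -0.14, -0.003, 0.055, 35) [ 0.0438  0.0114  0.0393 -0.0001 -0.0016 -0.0007] mm 24.0
```

```bash
python3 -m pendant '[[0.012,0.004,0.01,0,-0.001,0],[0.023,0.008,0.022,0,-0.001,0],[0.034,0.011,0.033,0,-0.001,0],[0.038,0.011,0.04,0,-0.001,0],[0.038,0.011,0.04,0,-0.001,0],[0.038,0.011,0.04,0,-0.001,0]]'
python3 - <<'E'
from h import *
where('jig');go('jig',-.137,-.003,.051,35)
c=read_camera("top")
cv2.imwrite("pics/g6.png",cv2.resize(c["pixels"][180:260,310:370,::-1],None,fx=7,fy=7,interpolation=3))
E
```

```text
time_s: 9.42
eef_pos: [0.4245, -0.1725, 0.1084]
tool_rot: [0.077, 2.539, -0.016]
wrist_force: [-1.6, 0.3, -2.7]
gripper_width: 0.0498
gripper_force: 29.8
jig grasp pt [-133.1   -5.3   54.8] t 9.4167 w 0.049831408057819646 gf 29.83566105365753 F [-1.6  0.3 -2.7]
('jig', -0.137, -0.003, 0.051, 35) [ 0.0148  0.0066  0.0023  0.0026 -0.0045 -0.001 ] mm 6.6
```

View pics/g6.png

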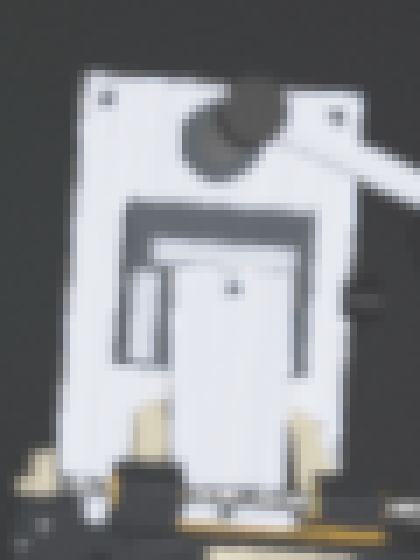

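The blank's far end is at row 266, just short of the end fence, and its left edge is about 10 px from the side fence. I'll back off a little, lower to the deck and then slide it in.

```bash
python3 -m pendant '[[0.008,0.001,-0.003,0.001,-0.002,0],[0.014,0.005,0.003,0.002,-0.004,0],[0.014,0.005,0.003,0.002,-0.004,0],[0.014,0.005,0.003,0.002,-0.004,0]]'
python3 - <<'E'
from h import *
where('jig');go('jig',-.137,-.003,.050,35)
c=read_camera("top");f=F["jig"]
L=lambda p,z:(at(c,*crop(p,(310,180),7),z)-f[:2])@rz(f[2])*1e3
for p in((234,288),(172,267),(297,269),(174,440),(288,440)): print(L(p,.060))
E
```

```text
time_s: 9.8
eef_pos: [0.4254, -0.173, 0.1049]
tool_rot: [0.075, 2.536, -0.017]
wrist_force: [-10.9, 4.3, 0.4]
gripper_width: 0.0498
gripper_force: 30.0
jig grasp pt [-132.1   -5.8   51.4] t 9.8 w 0.04980165233891791 gf 29.990133941173553 F [-10.9   4.3   0.4]
('jig', -0.137, -0.003, 0.05, 35) [ 0.0132  0.0077 -0.004   0.0024 -0.0028 -0.0006] mm 6.3
[-66.26604581  -5.58431159]
[-59.48748891  21.00342303]
[-56.25301195 -31.49700716]
[-131.63133152   15.13871196]
[-128.00268167  -32.51481358]
```

```bash
python3 -m pendant '[[0.008,0,-0.0057,0,0,0],[0.008,0,-0.0057,0,0,0],[0.008,0,-0.0057,0,0,0],[0.008,0,-0.0057,0,0,0]]'
python3 -c "
from h import *
where('jig');go('jig',-.137,-.003,.050,35)"
python3 -m pendant '[[0,0,0,0,0,0],[0,0,0,0,0,0],[0,0,0,0,0,0]]'
python3 -c "
from h import *
where('jig');go('jig',-.137,-.003,.050,35)"
```

```text
time_s: 10.18
eef_pos: [0.4249, -0.1756, 0.1068]
tool_rot: [0.077, 2.534, -0.019]
wrist_force: [0.2, 0.2, -1.0]
gripper_width: 0.0496
gripper_force: 30.0
jig grasp pt [-132.4   -8.5   53.4] t 10.1833 w 0.049618427764835736 gf 29.967042803764343 F [ 0.2  0.2 -1. ]
('jig', -0.137, -0.003, 0.05, 35) [ 0.0151  0.0143  0.0004  0.0015 -0.0022 -0.0007] mm 8.3
time_s: 10.43
eef_pos: [0.4247, -0.1752, 0.1064]
tool_rot: [0.076, 2.535, -0.018]
wrist_force: [1.0, -0.0, -1.5]
gripper_width: 0.0495
gripper_force: 30.0
jig grasp pt [-132.6   -8.2   53. ] t 10.4333 w 0.04951652415652885 gf 29.96712952852249 F [ 1.  -0.  -1.5]
('jig', -0.137, -0.003, 0.05, 35) [ 0.0141  0.0135 -0.0001  0.0018 -0.0025 -0.0007] mm 7.8
```

```bash
python3 -m pendant '[[0.007,0.007,0,0.001,-0.001,0],[0.014,0.0135,0,0.002,-0.0025,0],[0.014,0.0135,0,0.002,-0.0025,0],[0.014,0.0135,0,0.002,-0.0025,0],[0.014,0.0135,0,0.002,-0.0025,0],[0.014,0.0135,0,0.002,-0.0025,0]]'
python3 -c "
from h import *
where('jig');go('jig',-.137,-.003,.050,35)"
```

```text
time_s: 10.93
eef_pos: [0.4261, -0.1742, 0.1043]
tool_rot: [0.076, 2.535, -0.022]
wrist_force: [-17.8, -2.7, 11.6]
gripper_width: 0.0495
gripper_force: 30.0
jig grasp pt [-131.3   -7.3   50.9] t 10.9333 w 0.049491220137753214 gf 30.000868141651154 F [-17.8  -2.7  11.6]
('jig', -0.137, -0.003, 0.05, 35) [ 0.0139  0.0108 -0.0064  0.0005 -0.0026 -0.0003] mm 7.5
```

```bash
python3 -m pendant '[[-0.0025,0,-0.016,0,0,0],[-0.005,0,-0.033,0,0,0],[-0.005,0,-0.033,0,0,0],[-0.005,0,-0.033,0,0,0],[-0.005,0,-0.033,0,0,0],[-0.005,0,-0.033,0,0,0]]'
python3 -c "
from h import *
where('jig');go('jig',-.14,-.003,.060,35);print(status.observe()['joint_positions'])"
python3 -m pendant '[[0.02,0,0,0,0,0],[0.02,0,0,0,0,0],[0.02,0,0,0,0,0],[0.02,0,0,0,0,0],[0.02,0,0,0,0,0]]'
python3 -c "
from h import *
where('jig');go('jig',-.14,-.003,.060,35);print(status.observe()['joint_positions'])"
```

```text
time_s: 11.43
eef_pos: [0.4228, -0.1745, 0.1161]
tool_rot: [0.076, 2.537, -0.017]
wrist_force: [-1.1, -0.7, -0.7]
gripper_width: 0.0498
gripper_force: 30.0
jig grasp pt [-134.6   -7.5   62.6] t 11.4333 w 0.04982459333276297 gf 29.99487429857254 F [-1.1 -0.7 -0.7]
('jig', -0.14, -0.003, 0.06, 35) [ 0.016   0.0119 -0.0022  0.0022 -0.0037 -0.0007] mm 8.0
[-0.74197493 -0.50248973  2.49729003  0.56407299  0.74143578 -2.59636896]
time_s: 11.85
eef_pos: [0.4204, -0.176, 0.112]
tool_rot: [0.075, 2.542, -0.011]
wrist_force: [0.2, 5.4, 2.0]
gripper_width: 0.0501
gripper_force: 30.0
jig grasp pt [-137.2   -8.8   58.3] t 11.85 w 0.05010126394298373 gf 30.00468246638775 F [0.2 5.4 2. ]
('jig', -0.14, -0.003, 0.06, 35) [ 0.0054  0.0162 -0.0073  0.0046 -0.0057 -0.001 ] mm 7.4
[-0.75287326 -0.49102371  2.49731403  0.57378295  0.74355091 -2.6161807 ]
```

The trouble is that joint 3 has reached its fold limit (2.497 of 2.5), so the 35° lean can't be held this close in. I'll set the blank down on the deck here and re-grip it with a more upright tool.

```bash
python3 -m pendant '[[0.004,0,0.006,0,0,0],[0.008,0,0.012,0,0,0],[0.01,0,0.015,0,0,0],[0.01,0,0.015,0,0,0],[0.01,0,0.015,0,0,0]]'
python3 -c "
from h import *
where('jig')"
```

```text
time_s: 12.27
eef_pos: [0.4208, -0.176, 0.1047]
tool_rot: [0.074, 2.542, -0.01]
wrist_force: [3.7, 6.1, -2.1]
gripper_width: 0.0496
gripper_force: 30.0
jig grasp pt [-136.9   -8.8   50.9] t 12.2667 w 0.0496179554990717 gf 30.00140368938446 F [ 3.7  6.1 -2.1]
```

```bash
python3 -m pendant '[[0,0.002,0,0,0,0],[0,0.004,0,0,0,0],[0,0.004,0,0,0,0],[0,0.004,0,0,0,0],[0,0.004,0,0,0,0],[0,0.004,-0.05,0,0,0],[0,0.004,-0.12,0,0,0],[0,0.004,-0.2,0,0,0],[0,0.004,-0.2,0,0,0],[0,0.004,-0.2,0,0,0]]' 0
python3 -c "
from h import *
where('jig');go('jig',-.16,0,.13,12);print(status.observe()['joint_positions'])
c=read_camera('top')
cv2.imwrite('pics/g7.png',cv2.resize(c['pixels'][180:260,310:370,::-1],None,fx=7,fy=7,interpolation=3))"
```

```text
time_s: 13.1
eef_pos: [0.3902, -0.186, 0.1811]
tool_rot: [0.072, 2.551, -0.009]
wrist_force: [-0.2, -0.7, -0.4]
gripper_width: 0.0929
gripper_force: 0.0
jig grasp pt [-167.2  -20.4  127.1] t 13.1 w 0.09285027007271397 gf 0.0 F [-0.2 -0.7 -0.4]
('jig', -0.16, 0, 0.13, 12) [-0.0794  0.0528  0.0161  0.0053  0.1816  0.0012] mm 38.7
[-0.84648576 -0.72821445  2.4959769   0.49750071  1.00044303 -2.5540533 ]
```

View pics/g7.png

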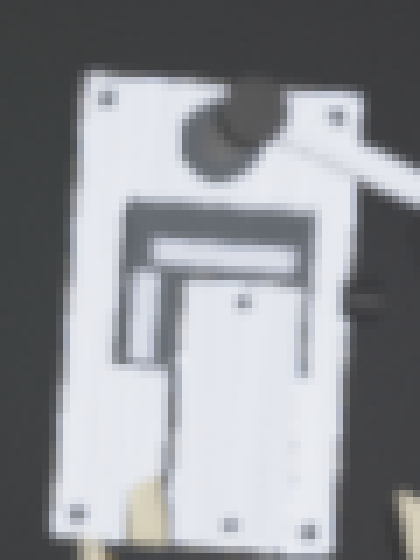

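The blank is flat on the deck, with its holes at (242,302) and (230,526).

```bash
cat >> h.py <<'E'
def blank(c,p,q,off,s):
    f=F["jig"]; a,b=[(at(c,*crop(k,off,s),.055)-f[:2])@rz(f[2])*1e3 for k in(p,q)]
    print("blank origin",(a+b)/2,"yaw deg",np.degrees(np.arctan2(*(a-b)[::-1])),"len",np.hypot(*(a-b)))
E
python3 -c "
from h import *
c=read_camera('top');blank(c,(242,302),(230,526),(310,180),7)"
```

```text
blank origin [-118.53070527  -10.64862101] yaw deg 0.8539472528407233 len 94.03348636339467
```

```bash
python3 -m pendant '[[-0.02,0.01,0,0.001,0.04,0],[-0.04,0.02,0.01,0.002,0.08,0],[-0.06,0.035,0.015,0.004,0.12,0],[-0.079,0.05,0.016,0.005,0.16,0.001],[-0.079,0.053,0.016,0.005,0.198,0.001],[-0.079,0.053,0.016,0.005,0.198,0.001],[-0.079,0.053,0.016,0.005,0.198,0.001],[-0.079,0.053,0.016,0.005,0.198,0.001],[-0.079,0.053,0.016,0.005,0.198,0.001]]'
python3 -c "
from h import *
where('jig');go('jig',-.138,-.0106,.11,10);print(status.observe()['joint_positions'])"
```

```text
time_s: 13.95
eef_pos: [0.4195, -0.1646, 0.1889]
tool_rot: [0.087, 2.97, 0.002]
wrist_force: [-0.7, 0.1, -0.1]
gripper_width: 0.0928
gripper_force: 0.0
jig grasp pt [-164.4    2.4  124.9] t 13.95 w 0.09275655686892295 gf 0.0 F [-0.7  0.1 -0.1]
('jig', -0.138, -0.0106, 0.11, 10) [-0.0581 -0.0317  0.0476  0.0032 -0.0021  0.0003] mm 32.6
[-0.54340068 -0.33960045  2.14409024  0.09132396  1.19081745 -2.08310993]
```

Joints are well inside their ranges now. Moving over the blank and down until the tips are just above the deck.

```bash
python3 -m pendant '[[-0.03,-0.016,0.02,0.001,0,0],[-0.058,-0.032,0.048,0.003,-0.002,0],[-0.058,-0.032,0.048,0.003,-0.002,0],[-0.058,-0.032,0.048,0.003,-0.002,0],[-0.058,-0.032,0.048,0.003,-0.002,0]]'
python3 -c "
from h import *
where('jig');go('jig',-.138,-.0106,.0675,10)"
```

```text
time_s: 14.37
eef_pos: [0.4449, -0.1789, 0.1752]
tool_rot: [0.088, 2.966, -0.008]
wrist_force: [-0.9, -0.1, -0.6]
gripper_width: 0.093
gripper_force: 0.0
jig grasp pt [-138.   -10.9  111.1] t 14.3667 w 0.09304478027156977 gf 0.0 F [-0.9 -0.1 -0.6]
('jig', -0.138, -0.0106, 0.0675, 10) [ 1.900e-02  8.000e-04  1.075e-01 -1.000e-04 -2.000e-04  2.000e-04] mm 43.7
```

```bash
python3 -m pendant '[[0.005,0,0.03,0,0,0],[0.01,0,0.06,0,0,0],[0.015,0,0.085,0,0,0],[0.019,0.001,0.1075,0,0,0],[0.019,0.001,0.1075,0,0,0],[0.019,0.001,0.1075,0,0,0]]'
python3 -c "
from h import *
where('jig');go('jig',-.138,-.0106,.0675,10)"
```

```text
time_s: 14.87
eef_pos: [0.4452, -0.1784, 0.1311]
tool_rot: [0.087, 2.967, -0.008]
wrist_force: [0.7, 1.4, 0.9]
gripper_width: 0.0933
gripper_force: 0.0
jig grasp pt [-137.7  -10.3   67.1] t 14.8667 w 0.09329561571624577 gf 0.0 F [0.7 1.4 0.9]
('jig', -0.138, -0.0106, 0.0675, 10) [ 0.0008 -0.0007 -0.0012  0.     -0.0006  0.0005] mm 0.6
```

```bash
python3 -m pendant '[[0,0,0,0,0,0],[0,0,0,0,0,0],[0,0,0,0,0,0],[0,0,0,0,0,0],[0,0,0,0,0,0],[0,0,0,0,0,0],[0,0,0,0,0,0],[0,0,0,0,0,0],[0,0,0,0,0,0]]' 255
python3 -m pendant '[[0,0.005,0,0,0,0],[0,0.011,0,0,0,0],[0,0.018,0,0,0,0],[0,0.024,0,0,0,0],[-0.003,0.027,0.0005,0,0,0],[-0.006,0.029,0.001,0,0,0],[-0.01,0.03,0.0017,0,0,0],[-0.01,0.03,0.0017,0,0,0],[-0.01,0.03,0.0017,0,0,0]]'
python3 -c "
from h import *
where('jig');c=read_camera('top')
cv2.imwrite('pics/g8.png',cv2.resize(c['pixels'][180:265,310:370,::-1],None,fx=7,fy=7,interpolation=3))"
```

```text
time_s: 15.62
eef_pos: [0.4458, -0.1786, 0.1316]
tool_rot: [0.087, 2.966, -0.008]
wrist_force: [-0.7, 1.5, 1.7]
gripper_width: 0.0495
gripper_force: 29.9
time_s: 16.37
eef_pos: [0.4507, -0.1667, 0.1316]
tool_rot: [0.087, 2.966, -0.008]
wrist_force: [-0.5, 0.1, 2.3]
gripper_width: 0.0496
gripper_force: 29.9
jig grasp pt [-132.8    1.6   67.6] t 16.3667 w 0.049597450599633455 gf 29.94101107120514 F [-0.5  0.1  2.3]
```

View pics/g8.png

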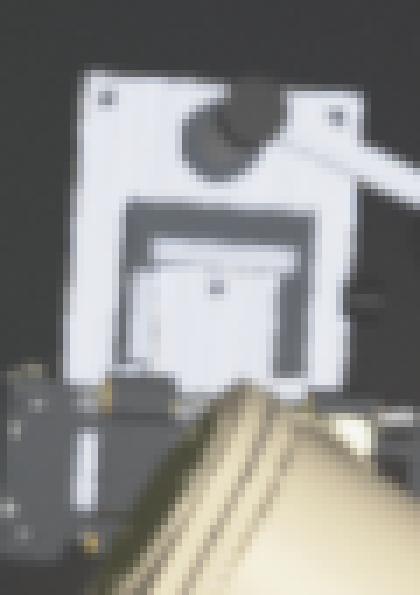

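The blank is next to both fences, its hole at (215,289). I'll compare that with the seat position.

```bash
python3 -c "
from h import *
c=read_camera('top');f=F['jig']
L=lambda p,z:(at(c,*crop(p,(310,180),7),z)-f[:2])@rz(f[2])*1e3
print('hole',L((215,289),.055),'(seat -65.8,2)  fence end edge',L((222,268),.057),'gap?',L((155,320),.055))"
```

```text
hole [-66.93884769   1.77875105] (seat -65.8,2)  fence end edge [-58.04236298  -0.33200198] gap? [-81.89860904  26.08364284]
```

```bash
python3 -m pendant '[[0,0,0,0,0,0],[0,0,0,0,0,0],[0,0,0,0,0,0],[0,0,0,0,0,0],[0,0,0,0,0,0],[0,0,-0.05,0,0,0],[0,0,-0.12,0,0,0],[0,0,-0.22,0,0,0],[0,0,-0.32,0,0,0],[0,0,-0.42,0,0,0]]' 0
python3 -c "
from h import *
where('jig');print(status.observe()['joint_positions']);c=read_camera('top')
cv2.imwrite('pics/g9.png',cv2.resize(c['pixels'][180:265,310:412,::-1],None,fx=7,fy=7,interpolation=3))"
```

```text
time_s: 17.3
eef_pos: [0.4206, -0.1647, 0.2984]
tool_rot: [0.087, 2.967, -0.008]
wrist_force: [1.4, 0.3, 0.7]
gripper_width: 0.0931
gripper_force: 0.0
jig grasp pt [-163.1    1.8  234.4] t 17.3 w 0.09313608540656464 gf 0.0 F [1.4 0.3 0.7]
[-0.53891665 -0.42513245  2.00570644  0.08050302  1.40700957 -2.05790669]
```

View pics/g9.png

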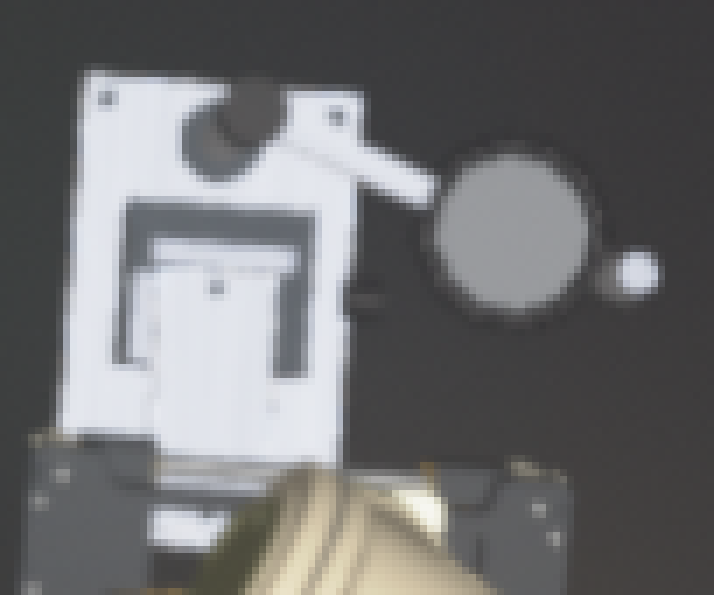

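```bash
python3 -c "
from h import *
go('jig',-.0557,-.1507,.23,10)"
```

```text
('jig', -0.0557, -0.1507, 0.23, 10) [-0.2516 -0.3781  0.0849 -0.0028  0.0046  0.001 ] mm 184.8
```

```bash
python3 -m pendant '[[-0.04,-0.06,0.01,0,0,0],[-0.08,-0.12,0.03,-0.001,0.001,0],[-0.13,-0.19,0.045,-0.002,0.002,0],[-0.18,-0.26,0.06,-0.002,0.003,0],[-0.22,-0.32,0.075,-0.003,0.004,0],[-0.252,-0.378,0.085,-0.003,0.005,0.001],[-0.252,-0.378,0.085,-0.003,0.005,0.001],[-0.252,-0.378,0.085,-0.003,0.005,0.001],[-0.252,-0.378,0.085,-0.003,0.005,0.001]]'
python3 -c "
from h import *
where('jig');go('jig',-.0557,-.1507,.164,10);print(status.observe()['joint_positions'])"
```

```text
time_s: 18.1
eef_pos: [0.5173, -0.3218, 0.2805]
tool_rot: [0.09, 2.977, 0.003]
wrist_force: [-0.1, 0.5, 0.3]
gripper_width: 0.0928
gripper_force: 0.0
jig grasp pt [ -57.9 -148.8  216.4] t 18.1 w 0.09280431322905466 gf 0.0 F [-0.1  0.5  0.3]
('jig', -0.0557, -0.1507, 0.164, 10) [ 0.0178 -0.0047  0.1301  0.0031 -0.0055 -0.0006] mm 52.5
[-0.68950256  0.05972803  1.61110873  0.10364379  1.34367017 -2.21673076]
```

```bash
python3 -m pendant '[[0.006,-0.002,0.04,0.001,-0.002,0],[0.012,-0.004,0.08,0.002,-0.004,0],[0.018,-0.005,0.125,0.003,-0.0055,0],[0.018,-0.005,0.125,0.003,-0.0055,0],[0.018,-0.005,0.125,0.003,-0.0055,0]]'
python3 -c "
from h import *
where('jig');go('jig',-.0557,-.1507,.164,10)"
```

```text
time_s: 18.52
eef_pos: [0.5178, -0.3226, 0.2302]
tool_rot: [0.089, 2.966, -0.007]
wrist_force: [-0.4, -0.1, 0.5]
gripper_width: 0.0933
gripper_force: 0.0
jig grasp pt [ -56.6 -149.9  166.1] t 18.5167 w 0.09327388512023556 gf 0.0 F [-0.4 -0.1  0.5]
('jig', -0.0557, -0.1507, 0.164, 10) [-0.0012 -0.0018  0.0057  0.0003 -0.0003 -0.0002] mm 2.4
```

```bash
python3 -m pendant '[[-0.001,-0.002,0.006,0,0,0],[-0.001,-0.002,0.006,0,0,0],[-0.001,-0.002,0.006,0,0,0],[-0.001,-0.002,0.006,0,0,0],[-0.001,-0.002,0.006,0,0,0],[-0.001,-0.002,0.006,0,0,0],[-0.001,-0.002,0.006,0,0,0],[-0.001,-0.002,0.006,0,0,0],[-0.001,-0.002,0.006,0,0,0],[-0.001,-0.002,0.006,0,0,0]]' 255
python3 -m pendant '[[0,0,0,0,0,0],[0,0,0,0,0,0],[0,0,0,0,0,0],[0,0,0,0,0,0]]'
python3 - <<'E'
from h import *
where('jig'); s=status.observe();T=R.from_rotvec(s["tool_rot"]).as_matrix();f=F['jig']
# arc about the post, constant attitude and height
l0=(( s["eef_pos"]+.065*T[:,2])[:2]-f[:2])@rz(f[2]); r=np.hypot(*l0);a0=np.arctan2(-l0[1],-l0[0]);print(r,a0)
for a in np.linspace(a0,-.016,21)[1:]:
    d=np.r_[rz(f[2])@(np.array([-r*np.cos(a),-r*np.sin(a)])-l0),0]
    print(round(a,3),np.round(T.T@d/.4,3))
E
```

```text
time_s: 19.35
eef_pos: [0.5192, -0.3249, 0.2283]
tool_rot: [0.09, 2.965, -0.009]
wrist_force: [0.4, 0.4, 0.2]
gripper_width: 0.031
gripper_force: 0.0
time_s: 19.68
eef_pos: [0.5202, -0.3224, 0.2282]
tool_rot: [0.089, 2.964, -0.002]
wrist_force: [4.5, 9.9, 1.0]
gripper_width: 0.0154
gripper_force: 30.0
jig grasp pt [ -54.  -149.3  164.2] t 19.6833 w 0.01543717197345298 gf 29.99895215034485 F [4.5 9.9 1. ]
0.15879221290334392 1.2236134538785568
1.162 [ 0.023  0.009 -0.004]
1.1 [ 0.044  0.02  -0.008]
1.038 [ 0.066  0.031 -0.012]
0.976 [ 0.086  0.045 -0.015]
0.914 [ 0.106  0.059 -0.019]
0.852 [ 0.124  0.075 -0.022]
0.79 [ 0.142  0.091 -0.025]
0.728 [ 0.159  0.109 -0.028]
0.666 [ 0.174  0.128 -0.031]
0.604 [ 0.189  0.148 -0.033]
0.542 [ 0.202  0.169 -0.035]
0.48 [ 0.214  0.19  -0.037]
0.418 [ 0.224  0.212 -0.039]
0.356 [ 0.233  0.235 -0.041]
0.294 [ 0.241  0.258 -0.042]
0.232 [ 0.247  0.282 -0.043]
0.17 [ 0.252  0.306 -0.044]
0.108 [ 0.256  0.331 -0.044]
0.046 [ 0.258  0.355 -0.044]
-0.016 [ 0.258  0.38  -0.044]
```

```bash
python3 -m pendant '[[0.023,0.009,-0.004,0,0,0],[0.044,0.02,-0.008,0,0,0],[0.066,0.031,-0.012,0,0,0],[0.086,0.045,-0.015,0,0,0],[0.106,0.059,-0.019,0,0,0],[0.124,0.075,-0.022,0,0,0],[0.142,0.091,-0.025,0,0,0],[0.159,0.109,-0.028,0,0,0],[0.159,0.109,-0.028,0,0,0],[0.159,0.109,-0.028,0,0,0]]'
cat > arc.py <<'E'
from h import *
where('jig'); s=status.observe();T=R.from_rotvec(s["tool_rot"]).as_matrix();f=F['jig']
l0=(( s["eef_pos"]+.065*T[:,2])[:2]-f[:2])@rz(f[2]); a0=np.arctan2(-l0[1],-l0[0]);print(np.hypot(*l0),a0);r=.16
for a in np.linspace(a0,-.016,10)[1:]:
    d=np.r_[rz(f[2])@(np.array([-r*np.cos(a),-r*np.sin(a)])-l0),0]
    print(round(a,3),np.round(T.T@d/.4,3))
E
python3 arc.py
```

```text
time_s: 20.52
eef_pos: [0.4594, -0.2742, 0.2281]
tool_rot: [0.088, 2.961, -0.001]
wrist_force: [14.8, 13.7, -4.2]
gripper_width: 0.0153
gripper_force: 30.0
jig grasp pt [-117.5 -104.9  164.1] t 20.5167 w 0.01532681033771412 gf 30.010894238948822 F [14.8 13.7 -4.2]
0.15746373748859227 0.7286564204539843
0.646 [ 0.025  0.021 -0.004]
0.563 [ 0.044  0.049 -0.008]
0.48 [ 0.06   0.077 -0.011]
0.398 [ 0.074  0.107 -0.013]
0.315 [ 0.085  0.138 -0.015]
0.232 [ 0.094  0.17  -0.016]
0.149 [ 0.1    0.203 -0.017]
0.067 [ 0.104  0.236 -0.018]
-0.016 [ 0.104  0.269 -0.018]
```

```bash
python3 -m pendant '[[0.018,0.026,-0.004,0,0,0],[0.036,0.054,-0.008,0,0,0],[0.052,0.081,-0.01,0,0,0],[0.066,0.111,-0.012,0,0,0],[0.076,0.141,-0.014,0,0,0],[0.085,0.173,-0.015,0,0,0],[0.091,0.205,-0.016,0,0,0],[0.094,0.237,-0.017,0,0,0],[0.094,0.269,-0.017,0,0,0],[0.094,0.269,-0.017,0,0,0]]'
python3 -m pendant '[[0,0,0,0,0,0],[0,0,0,0,0,0],[0,0,0,0,0,0]]'
python3 arc.py | head -3
python3 - <<'E'
from h import *
c=read_camera("top");f=F['jig']
print("lens expected px",proj(c,np.r_[rz(f[2])@[-.115,.0018]+f[:2],.127]))
print(status.observe()["joint_positions"])
E
```

```text
time_s: 21.35
eef_pos: [0.4253, -0.1659, 0.228]
tool_rot: [0.089, 2.966, -0.007]
wrist_force: [-7.1, 0.1, 0.8]
gripper_width: 0.0154
gripper_force: 30.0
time_s: 21.6
eef_pos: [0.4252, -0.1674, 0.228]
tool_rot: [0.089, 2.967, -0.008]
wrist_force: [-5.3, 0.7, 2.8]
gripper_width: 0.0157
gripper_force: 30.0
jig grasp pt [-158.3   -0.5  164. ] t 21.6 w 0.015661784150394282 gf 30.000545382499695 F [-5.3  0.7  2.8]
0.15832047118060533 0.0032753989689681445
0.001 [ 0.004  0.001 -0.001]
lens expected px [342.16917458 236.31122998]
[-0.53890041 -0.36369507  2.08917267  0.08362154  1.26299241 -2.06858879]
```

```bash
python3 -m pendant '[[0,0,0,0,0,0],[0,0,0,0,0,0],[0,0,0,0,0,0],[0,0,0,0,0,0],[0,0,0,0,0,0],[0,0,-0.05,0,0,0],[0,0,-0.1,0,0,0],[0.03,0,-0.18,0,0,0],[0.08,0,-0.26,0,0,0],[0.13,0,-0.33,0,0,0]]' 0
python3 -m pendant '[[0.06,0.1,0,0,0,0],[0.1,0.2,0,0,0,0],[0.1,0.3,0,0,0,0],[0.1,0.4,0,0,0,0],[0.1,0.5,0,0,0,0],[0.1,0.5,0,0,0,0],[0.1,0.5,0,0,0,0]]'
python3 - <<'E'
from h import *
where('jig');c=read_camera("top");f=F['jig'];p=c["pixels"]
g=cv2.cvtColor(p,cv2.COLOR_RGB2GRAY)[205:275,305:385]
h=cv2.HoughCircles(cv2.medianBlur(cv2.resize(g,None,fx=6,fy=6,interpolation=3),5),cv2.HOUGH_GRADIENT,1,60,param1=80,param2=18,minRadius=55,maxRadius=90)
for x,y,r in (h[0][:4] if h is not None else []):
    q=crop((x,y),(305,205),6);print("circle px",q,r/6,"jig mm",(at(c,*q,.127)-f[:2])@rz(f[2])*1e3)
# bright pin top search near its expected place
w=proj(c,np.r_[rz(f[2])@[-.16,.0]+f[:2],.169]);print("pin exp",w)
u,v=np.round(w).astype(int);print(cv2.cvtColor(p,cv2.COLOR_RGB2GRAY)[v-7:v+8,u-9:u+10])
E
```

```text
time_s: 22.48
eef_pos: [0.3511, -0.1627, 0.351]
tool_rot: [0.089, 2.964, -0.009]
wrist_force: [0.1, -0.5, 0.5]
gripper_width: 0.0774
gripper_force: 0.0
time_s: 23.07
eef_pos: [0.3244, 0.0418, 0.3425]
tool_rot: [0.08, 2.964, -0.007]
wrist_force: [-0.7, -0.7, 0.1]
gripper_width: 0.093
gripper_force: 0.0
jig grasp pt [-271.3  202.4  278.5] t 23.0667 w 0.09296440044877259 gf 0.0 F [-0.7 -0.7  0.1]
circle px [np.float32(343.5), np.float32(236.5)] 11.016666 jig mm [-115.24173638   -1.96510617]
circle px [np.float32(340.66666), np.float32(222.66667)] 13.25 jig mm [-77.15890679   8.62867387]
circle px [np.float32(348.83334), np.float32(245.16667)] 14.349999 jig mm [-138.27920319  -18.56395598]
circle px [np.float32(330.5), np.float32(243.66667)] 14.166667 jig mm [-138.00437925   33.01301476]
pin exp [343.58545382 252.36156554]
[[ 95 149 216 236 238 240 240 240 239 239 240 240 240 239 228 182 123  87
   86]
 [ 87  96 139 179 205 229 237 238 238 237 238 238 236 223 172 110  79  83
  124]
 [122  84  86  95 123 159 181 202 212 203 193 182 171 147 101  75  79 121
  187]
 [179 112  88  81  80  92 
[... 246 characters left out ...]
 167 206 216 218 212 213 224 228 229 231 232
  233]
 [228 227 226 207 146 104 125 179 215 218 218 217 222 228 230 230 231 232
  233]
 [228 227 225 196 121  96 121 176 214 218 217 217 222 228 230 230 231 232
  232]
 [228 227 226 211 155 100 112 157 200 213 215 220 224 228 230 230 231 230
  218]
 [227 229 229 223 185 117 113 131 157 175 191 215 220 223 229 230 229 216
  171]
 [227 228 229 228 216 186 183 183 177 171 179 198 218 227 230 229 229 212
  159]
 [204 206 209 221 225 220 219 218 216 213 215 218 225 228 228 229 230 226
  210]
 [129 131 133 147 158 154 152 155 158 158 163 174 196 206 206 221 231 230
  225]
 [ 72  72  73  77  79  78  76  82  86  87  92 102 119 128 127 143 156 154
  150]]
```

```bash
python3 -c "
from workcell import close_job
print(close_job())"
```

```text
the job is handed in; nothing more can be done
None
```

I handed the job in at about 23 s (verdict not shown): by my last measurements the blank is in the fence corner about 1 mm off its seat, the lens is about 4 mm off the blank's centre, the other three dropped squarely, and I miscounted, viewing 13 pictures instead of the allowed 10.

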